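Slide the loaded tool tray over the sill into its dock

TASK

Slide the loaded clear tool tray up the ramp and over the raised sill into its dock on the bench, push it gently all the way home against the end stop, then turn the keeper square across the tray's rim. Slide the tray, do not lift or tip it: its tools must stay in it. Its thin plastic cracks if it is pushed hard, so feel for the stop; leave the things lying around undisturbed.

Things in the scene. Friction and masses are not known exactly. Their poses are not given: they have to be found in the camera images.
- dock: Tray dock fixed to the bench: a grey floor between two dark wooden rails. Origin: on the bench top under the middle of the sill; +x: direction in which the tray slides in; y across; z up. The nest floor behind the sill lies 4 mm above the bench. Rails 24 mm high, 159 mm apart (158 at the mouth; tray 155 mm), flaring to about 188 mm apart at x = -57 mm.
- ramp_foot (a point): Foot of the dock's entry ramp, on its middle line, at bench level, dock x = -65 mm. From here the 206 mm wide grey ramp rises evenly to the sill.
- sill_top (a point): Middle of the top of the sill, an aluminium strip across the entry (dock x = -4 to 4 mm), 10 mm above the bench. As its middle passes the sill the tray tips forward and its near end rises some 15 mm off the bench; fingers that hold it down by friction wedge it, so rise with it. Once its near end is past the sill, the tray drops and lies level on the nest floor, 6 mm below the sill's top.
- stop_zone (a point): Middle of the zone at the dock's far end in which the end stop's face may be (dock x = 229 mm). The stop, an unyielding aluminium bar 120 mm wide with a black pad, is screwed down by hand anywhere 9 mm either way of this point and is not measured: feel for it. Its nose overhangs the far rim by 6 mm, 3 mm above it. With the tray home, the tray's near end is 6 to 24 mm past the sill's back face.
- tray: Open clear plastic tool tray, loose, 155 wide (x), 210 long (y), 30 mm high, walls 2 to 3 mm, 0.25 to 0.5 kg, three loose tools in it. Origin: centre of its underside; z up. Its +y end goes in first; it starts in front of the ramp, in line with the dock within 4 mm and 0.06 rad. Pushing it along takes about 2 to 6 N, over the sill a little more. More than 20 N from the fingers cracks it.
- tray_near_end (a point): Middle of the outer face of the tray's -y end wall, 15 mm above its underside: the face to push on (30 mm high, 155 mm wide).
- tray_far_end (a point): Middle of the outer face of the tray's +y end wall, 15 mm above its underside: it comes to rest against the end stop.
- keeper (a joint): Angle (rad) of the keeper, a flat steel turn-button on a post on the dock's +y rail. Starts open at 0.2 to 0.6, leaning out. 0.70: along the rail, to the dock's +x; 2.27: square across the tray (clockwise from above), closed; stops at 0 and 2.32. About 2 N at the knob turns it; it stays put. Arm 15 mm wide, 48 mm long, underside 37 mm above the bench, 3 mm over a seated tray's rim.
- keeper_knob (a point): Middle of the keeper's grip, an upright round black knob 14 mm in diameter, from 41 to 62 mm above the bench; this point is 52 mm above the bench, on the knob's axis, 36 mm from the pivot axis.
- keeper_pivot (a point): Point on the keeper's vertical pivot axis, 52 mm above the bench (fixed on the dock at x = 50 mm, y = 89.5 mm).
- screwdriver: Screwdriver lying in the tray, 140x12x12 mm; origin: under its middle.
- scraper: Steel scraper lying in the tray, 100x21x9 mm; origin: under its middle.
- brush: Flat brush lying in the tray, 92x16x9 mm; origin: under its middle.
- key_long: Bystander: long saxophone key on the bench, 51x114x9 mm; origin: under its middle.
- key_short: Bystander: short saxophone key on the bench, 51x82x9 mm; origin: under its middle.
- cork_roll: Bystander: small cork roll, 28 mm in diameter, 18 mm high; origin: centre of its underside.

How it is judged:
By the outcome, as a careful person would: the job done as asked, in the order asked, and still so for the second after the job is handed in, with the robot touching nothing.
It also fails if it takes over 64 s, if anything falls off the work surface, if the arm or the gripper's body presses on something with over 40 N, if the wrist force passes 120 N, or if a joint passes its speed limit or range.

ROBOT

A 7-joint arm with a two-finger parallel gripper is mounted at the origin on the work surface; the furniture and walls round the work are solid. World frame = base frame: x ahead of the robot, y to its left, z up, the work surface at z = 0. Lengths are in m, angles in rad, forces in N, time in s.
With the tool pointing down it reaches from about 0.425 to 0.925 m from the base axis. Payload 6.8 kg.
Tool frame: the origin (TCP) lies midway between the tips of the shut fingers; the grasp point (between the pads) lies 19 mm behind it; z points along the fingers, y is the line along which they close (so a half turn about z gives the same grasp; the last joint's range is limited). The gripper opens to 85 mm and grips with 20 to 120 N. Pads are 22 mm wide; open, the fingers measure 114 mm over their backs; the gripper's body (76 mm by 85 mm) begins 54 mm behind the grasp point. The pads swing forward as they close: fully open they stand 13 mm farther back than shut.
Start: joints at [-1.434, 0.477, 0.022, 1.555, -0.011, 1.109, -0.083], TCP at [0.164, 0.655, 0.231] pointing down, gripper open.
Joint ranges: [-2.96, 2.96], [-0.34, 2.1], [-1.41, 1.46], [0.24, 2.44], [-1.37, 4.51], [0.17, 1.92], [-2.96, 2.96]. Speed limits (rad/s): [2.39, 2.39, 3.14, 3.14, 3.14, 3.14, 3.14].

INTERFACE

Orientations are given as a unit quaternion [w, x, y, z].
In Python, from station import * gives the robot as it stands.
- The arm moves only by the shell command python3 -m creep 'ROWS' [FORCE]. ROWS is JSON, a list of rows, each a list of 7 numbers: the gripper command: -1 is shut, 1 is fully open, values between are in proportion, then the shift along the world's x, y, z in mm, then the turn, a rotation vector about the world's x, y, z in rad. A call has 1 to 5 rows; each row shifts and turns the commanded pose from where the row before left it; what a row does not reach is not made up. A row lasts 1/8 s, in which the tool goes at most 62.5 mm and 10.7 degrees, less where a joint would pass 70% of its speed; a pose out of reach is approached as far as the arm can. A call is refused whole if a number of a shift passes 62.5 or a number of a turn 0.188, either way. A call with a gripper value outside its range is refused whole. The fingers move at their own pace and stop on an object; FORCE is the grip in N (left out, the last holds). Time passes only in rows, so rows that do not move let the fingers close. It gives the time, the measured TCP pose, the force, the opening and the grip force at its end, in the units of the state.
- get_obs(): the state, without advancing time (a new reading comes with each control period).
- read_camera(name): name is "scene" or "top" or "wrist"; returns (picture, depth): 384x512x3 uint8, red, green, blue; 384x512 float32, m along the optical axis (not along the pixel's ray), 0 where there is no reading.
- camera_params(name): a dict with "intrinsics" (3x3 intrinsics, pixels), "cam_to_world" (4x4, takes a point from camera to world coordinates); the wrist camera has in their place "mount" (4x4, takes a point from camera to tool coordinates, whose origin is the TCP and whose axes are the flange's). Camera axes: x right, y up, looking along -z (the intrinsics and any distortion apply to the point x, -y, -z); pixel columns grow to the right and rows downward; lengths in m; the calibration is good to about 2 mm. The wrist camera is an equidistant fisheye: a pixel r from the principal point sees the ray r / f radians off the axis. A picture is of the moment at which its call begins: read the wrist's pose just before it. camera_params takes no time and is no camera call.
- hand_in(): hands the job in; it is judged then, once.
The state is a dict: "t": time; "q": joint angles; "joint_vel": joint speeds; "joint_torque": joint torques, N m; "eef_pos": TCP position; "tool_rot": TCP orientation; "contact_force": force on the tool from outside, world axes, zero at the start; "torque": the same for the moment, N m; "gripper_width": opening from 0.0 (shut) to 1.0 (fully open); "grasp_force": force on a finger pad.
Only numpy, scipy, OpenCV 4.12 (cv2) and the standard library are available. Lean on these libraries where they do the work, as an engineer would, in place of code of your own. Each camera call takes 0.05 s, during which the arm holds its last target. There are 200 camera calls.

## Working session

There is one attempt and no reset: what is moved stays moved. The work goes in short steps, Python scripts to look and compute and a shell command to move; the robot and the scene stay as the last step left them, time stands still between calls to the robot, and variables do not carry over. Pictures are saved under pics/ and viewed, at most 13 in all, crops included, and the job is handed in when it is done.

```bash
mkdir -p pics
cat > h.py <<'E'
from station import *
import numpy as np, cv2
def cast(cam,uv,z):
    p=camera_params(cam);K=np.array(p["intrinsics"]);T=np.array(p["cam_to_world"])
    uv=np.atleast_2d(uv).astype(float)
    d=np.c_[(uv[:,0]-K[0,2])/K[0,0],-(uv[:,1]-K[1,2])/K[1,1],-np.ones(len(uv))]@T[:3,:3].T
    o=T[:3,3];return o+d*((z-o[2])/d[:,2])[:,None]
E
python3 - <<'E'
from h import *
for n in("top","scene"):
    im,d=read_camera(n);cv2.imwrite(f"pics/{n}0.png",cv2.resize(im[:,:,::-1],(800,600),interpolation=cv2.INTER_CUBIC));np.savez(f"{n}0.npz",im=im,d=d)
    p=camera_params(n);print({k:np.round(v,3).tolist() if not isinstance(v,str) else v for k,v in p.items()})
o=get_obs();print({k:np.round(v,3).tolist() for k,v in o.items()})
E
```

```text
{'intrinsics': [[392.406, 0.0, 255.017], [0.0, 392.406, 194.447], [0.0, 0.0, 1.0]], 'cam_to_world': [[0.01, 1.0, -0.029, 0.53], [-1.0, 0.01, 0.025, 0.07], [0.025, 0.028, 0.999, 0.944], [0.0, 0.0, 0.0, 1.0]]}
{'intrinsics': [[360.274, 0.0, 259.292], [0.0, 360.274, 194.376], [0.0, 0.0, 1.0]], 'cam_to_world': [[-0.476, 0.682, -0.555, 0.112], [-0.879, -0.373, 0.296, 0.281], [-0.005, 0.629, 0.778, 0.705], [0.0, 0.0, 0.0, 1.0]]}
{'t': 0.1, 'q': [-1.434, 0.478, 0.022, 1.556, -0.011, 1.109, -0.083], 'joint_vel': [0.001, -0.002, 0.0, -0.004, -0.0, -0.0, -0.0], 'joint_torque': [0.004, -59.777, 1.613, -28.196, 0.013, 0.005, 0.0], 'eef_pos': [0.164, 0.654, 0.23], 'tool_rot': [-0.0, 0.122, 0.993, -0.001], 'contact_force': [-0.126, -0.084, 0.078], 'torque': [-0.012, -0.035, 0.018], 'grasp_force': 0.0, 'gripper_width': 1.001}
```

View pics/top0.png

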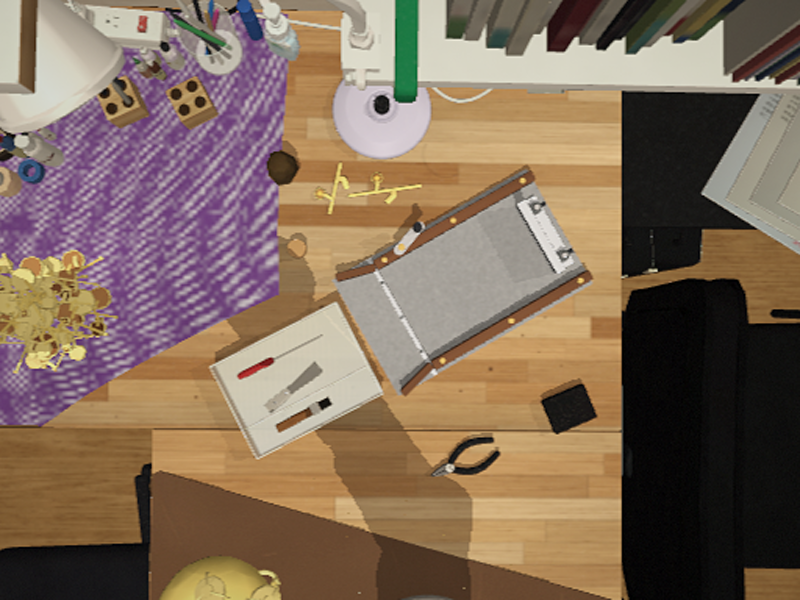

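View pics/scene0.png

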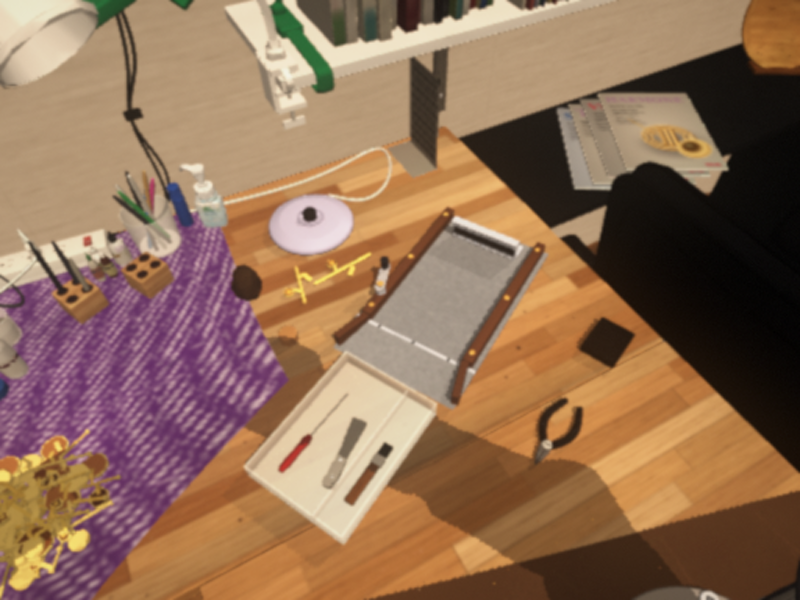

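The top view shows the tray at about (210–383, 303–458) in the 800x600 picture, the sill from (378,272) to (432,362), the keeper knob at (417,229) and the stop at (548,235). The scene view agrees. Next I segment the sill, tray and knob.

Run:
```python
from h import *
im=np.load("top0.npz")["im"];d=np.load("top0.npz")["d"]
hsv=cv2.cvtColor(im,cv2.COLOR_RGB2HSV)
# sill
def fit(cam,im,roi,thr,z):
    m=np.zeros(im.shape[:2],np.uint8);cv2.fillPoly(m,[np.int32(np.array(roi)*.64)],1)
    h=cv2.cvtColor(im,cv2.COLOR_RGB2HSV)
    m&=((h[...,2]>thr)&(h[...,1]<40)).astype(np.uint8)
    v,u=np.nonzero(m);P=cast(cam,np.c_[u,v],z)[:,:2]
    r=cv2.minAreaRect(P.astype(np.float32)*1000);c=P.mean(0);w=np.linalg.svd(P-c)[2][0]
    print(cam,len(u),"mean",c.round(4),"rect",np.round(r[0],1),np.round(r[1],1),"axis",w.round(4),"yaw dock",np.degrees(np.arctan2(w[1],w[0])))
fit("top",im,[(368,275),(382,265),(445,360),(430,370)],205,.010)
sc=np.load("scene0.npz")["im"]
fit("scene",sc,[(365,325),(372,316),(478,366),(474,376)],200,.010)
for n,uvs in {"tray rim z30":([(210,367),(335,303),(383,392),(260,458)],.03),"sill":([(378,272),(432,362)],.01),"knob":([(417,229)],.062),"pivot?":([(402,247)],.04),"screws":([(384,260),(453,219),(523,180),(442,360),(511,320),(580,280)],.024),"stopfront":([(519,204),(555,271)],.036)}.items():
    print(n,cast("top",np.array(uvs[0])*.64,uvs[1]).round(4).tolist())
c1=cv2.resize(im[120:300,125:385],None,fx=3,fy=3,interpolation=cv2.INTER_CUBIC)
cv2.imwrite("pics/c1.png",c1[:,:,::-1])
```

```text
top 117 mean [0.539  0.0432] rect [540.1  44. ] [151.5   5.3] axis [-0.8622 -0.5065] yaw dock -149.56794676014079
scene 120 mean [0.5361 0.0414] rect [527.6  36.3] [178.6   6.4] axis [-0.8597 -0.5109] yaw dock -149.27796833212489
tray rim z30 [[0.4601, 0.3242, 0.03], [0.5565, 0.1413, 0.03], [0.4251, 0.0686, 0.03], [0.327, 0.2487, 0.03]]
sill [[0.6051, 0.0781, 0.01], [0.4688, -0.0056, 0.01]]
knob [[0.6638, 0.0219, 0.062]]
pivot? [[0.6401, 0.0427, 0.04]]
screws [[0.6221, 0.0691, 0.024], [0.6855, -0.0345, 0.024], [0.7464, -0.1406, 0.024], [0.4728, -0.0194, 0.024], [0.5338, -0.1232, 0.024], [0.5954, -0.2279, 0.024]]
stopfront [[0.7074, -0.1319, 0.036], [0.6076, -0.1864, 0.036]]
```

View pics/c1.png

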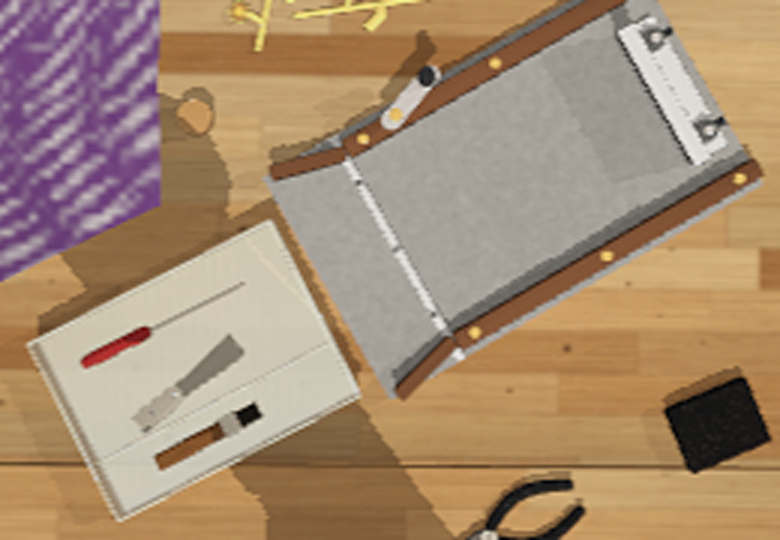

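```bash
cat >> h.py <<'E'
ex=np.array([.5083,-.8612]);ey=np.array([.8612,.5083]);O=np.array([.5376,.0424])
def dock(p): r=np.asarray(p)[...,:2]-O; return np.stack([r@ex,r@ey],-1)*1000
def world(x,y): return O+(x*ex+y*ey)/1000
E
python3 - <<'E'
from h import *
d=np.load("top0.npz")["d"];p=camera_params("top");K=p["intrinsics"];T=np.array(p["cam_to_world"])
v,u=np.mgrid[:384,:512];P=np.stack([(u-K[0,2])/K[0,0]*d,-(v-K[1,2])/K[1,1]*d,-d,np.ones_like(d)],-1)@T.T
P=P[d>0][:,:3]
for x0 in np.arange(0,.8,.1):
  print(round(x0,1),[ (round(float(P[m][:,2].max()),2) if (m:=(P[:,0]>=x0)&(P[:,0]<x0+.1)&(P[:,1]>=y0)&(P[:,1]<y0+.1)).any() else None) for y0 in np.arange(-.4,.8,.1)])
for n,q in {"nearL":(.4601,.3242),"nearR":(.327,.2487),"farL":(.5565,.1413),"farR":(.4251,.0686),"knob":(.6638,.0219),"pivot":(.6401,.0427)}.items(): print(n,dock(q).round(1))
E
```

```text
0.0 [-0.02, None, None, None, None, None, None, None, None, -0.24, -0.24, -0.24, -0.27]
0.1 [0.19, 0.01, 0.01, 0.01, 0.01, 0.01, 0.12, 0.12, 0.01, None, -0.63, -0.71, -0.71]
0.2 [0.19, 0.01, 0.0, 0.01, 0.01, 0.01, 0.01, 0.01, 0.01, None, -0.71, -0.71, -0.71]
0.3 [0.19, 0.02, 0.02, 0.01, 0.01, 0.03, 0.03, 0.01, 0.0, 0.01, 0.0, None, None]
0.4 [0.19, 0.02, 0.02, 0.03, 0.03, 0.03, 0.03, 0.03, 0.01, 0.03, 0.02, None, None]
0.5 [0.18, 0.03, 0.03, 0.03, 0.02, 0.03, 0.03, 0.01, 0.03, 0.04, 0.03, None, None]
0.6 [-0.0, 0.03, 0.05, 0.03, 0.07, 0.03, 0.59, 0.5, 0.01, 0.03, 0.03, None, None]
0.7 [0.4, 0.45, 0.33, 0.33, 0.43, 0.45, 0.59, 0.51, 0.01, 0.09, 0.08, None, None]
nearL [-282.1   76.5]
nearR [-284.7  -76.5]
farL [-75.6  66.5]
farR [-79.7 -83.6]
knob [81.8 98.3]
pivot [51.8 88.4]
```

```bash
python3 -m creep '[[1,20,-35,0,0,0,-0.13],[1,27,-43,0,0,0,-0.14],[1,27,-43,0,0,0,-0.14],[1,27,-43,0,0,0,-0.14],[1,27,-43,0,0,0,-0.14]]'; python3 -m creep '[[1,27,-43,-20,0,0,-0.144],[1,27,-43,-20,0,0,0],[1,20,-32,-20,0,0,0],[1,12,-15,-10,0,0,0],[1,0,0,0,0,0,0]]'
```

```text
t: 0.72
eef_pos: [0.2922, 0.4462, 0.2311]
tool_rot: [-0.0, 0.453, 0.892, -0.0]
contact_force: [0.9, 0.0, 0.4]
gripper_width: 1.001
grasp_force: 0.0
t: 1.35
eef_pos: [0.3778, 0.3131, 0.1606]
tool_rot: [0.0, 0.515, 0.857, -0.001]
contact_force: [-0.3, 0.5, 0.3]
gripper_width: 0.999
grasp_force: 0.0
```

```bash
python3 -m creep '[[1,0,0,-45,0,0,0],[1,0,0,-50,0,0,0],[1,0,0,-40,0,0,0],[1,0,0,-20,0,0,0],[1,0,0,0,0,0,0]]'
python3 - <<'E'
from h import *
o=get_obs();print(o["eef_pos"],dock(o["eef_pos"]))
im,_=read_camera("scene");cv2.imwrite("pics/s1.png",cv2.resize(im[150:384,80:392],None,fx=2.5,fy=2.5,interpolation=cv2.INTER_CUBIC)[:,:,::-1])
E
```

```text
t: 1.98
eef_pos: [0.3762, 0.3156, 0.0054]
tool_rot: [-0.001, 0.513, 0.858, -0.001]
contact_force: [-0.9, 0.3, -0.1]
gripper_width: 1.002
grasp_force: 0.0
[0.37622014 0.31561847 0.00536366] [-3.17325131e+02 -1.03388302e-01]
```

View pics/s1.png

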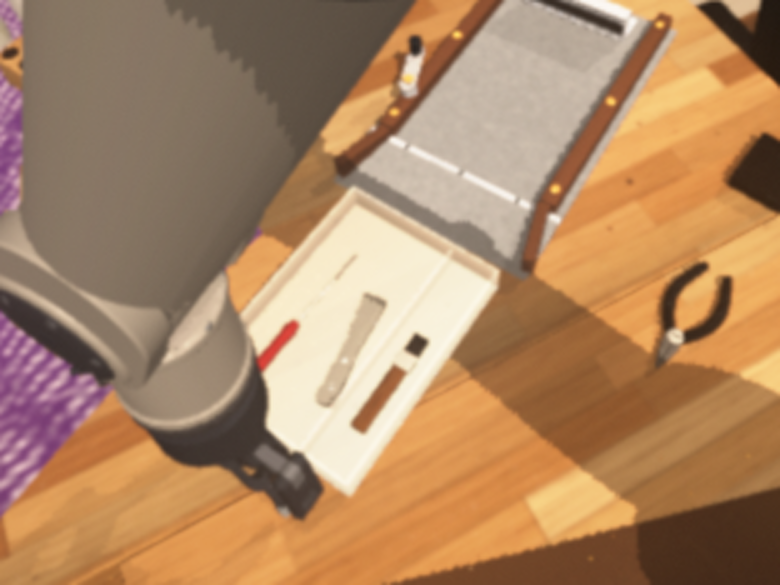

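The picture shows the fingers standing just behind the tray's near end (gripper near (300,490)), with nothing touched. Next I creep to contact.

```bash
python3 -m creep '[[1,2.4,-4.4,-2,0,0,0],[1,2.4,-4.4,0,0,0,0],[1,2.4,-4.4,0,0,0,0],[1,1.4,-2.6,0,0,0,0],[1,1.4,-2.6,0,0,0,0]]';  python3 -m creep '[[1,1.4,-2.6,0,0,0,0],[1,1.4,-2.6,0,0,0,0],[1,1.4,-2.6,0,0,0,0]]'
```

```text
t: 2.65
eef_pos: [0.3873, 0.2975, 0.0046]
tool_rot: [-0.001, 0.513, 0.858, 0.0]
contact_force: [-3.2, 4.0, 3.8]
gripper_width: 0.993
grasp_force: 2.5
t: 3.02
eef_pos: [0.3921, 0.2896, 0.0046]
tool_rot: [-0.0, 0.513, 0.858, 0.001]
contact_force: [-2.5, 4.2, 3.5]
gripper_width: 0.999
grasp_force: 2.6
```

```bash
python3 -m creep '[[1,2,-3.5,2,0,0,0.01],[1,2,-3.5,2,0,0,0.01],[1,2.4,-4.4,0,0,0,0.01]]';python3 -m creep '[[1,3.5,-6.2,0,0,0,0.01],[1,3.5,-6.2,0,0,0,0]]'
```

```text
t: 3.4
eef_pos: [0.3982, 0.2766, 0.0083]
tool_rot: [0.0, 0.501, 0.866, -0.0]
contact_force: [-1.2, 2.1, -0.4]
gripper_width: 0.994
grasp_force: 1.2
t: 3.65
eef_pos: [0.4055, 0.2644, 0.0083]
tool_rot: [0.0, 0.496, 0.868, 0.0]
contact_force: [-1.3, 2.1, 0.1]
gripper_width: 0.999
grasp_force: 1.1
```

```bash
python3 -m creep '[[1,4.1,-6.9,3,0,0,0],[1,4.1,-6.9,3,0,0,0],[1,4.1,-6.9,0,0,0,0]]';python3 -m creep '[[1,2,-3.4,3,0,0,0],[1,2,-3.4,3,0,0,0],[1,1,-1.7,0,0,0,0]]'
python3 - <<'E'
from h import *
p=camera_params("wrist");print(p)
im,d=read_camera("wrist");cv2.imwrite("pics/w1.png",im[:,:,::-1])
E
```

```text
t: 4.03
eef_pos: [0.418, 0.2442, 0.0147]
tool_rot: [0.0, 0.496, 0.868, 0.001]
contact_force: [-2.6, 3.3, 2.2]
gripper_width: 1.004
grasp_force: 2.2
t: 4.4
eef_pos: [0.4229, 0.2351, 0.0205]
tool_rot: [0.0, 0.497, 0.868, 0.0]
contact_force: [-1.0, 0.2, -0.2]
gripper_width: 0.996
grasp_force: 0.0
{'intrinsics': array([[297.31863964,   0.        , 261.11405622],
       [  0.        , 297.31863964, 191.378783  ],
       [  0.        ,   0.        ,   1.        ]]), 'mount': array([[ 7.33497636e-04,  9.58717711e-01,  2.84358600e-01,
         7.20241027e-02],
       [ 9.99999728e-01, -7.25640434e-04, -1.32976815e-04,
         3.16423710e-04],
       [ 7.88548702e-05,  2.84358620e-01, -9.58717982e-01,
        -1.42063675e-01],
       [ 0.00000000e+00,  0.00000000e+00,  0.00000000e+00,
         1.00000000e+00]])}
```

View pics/w1.png

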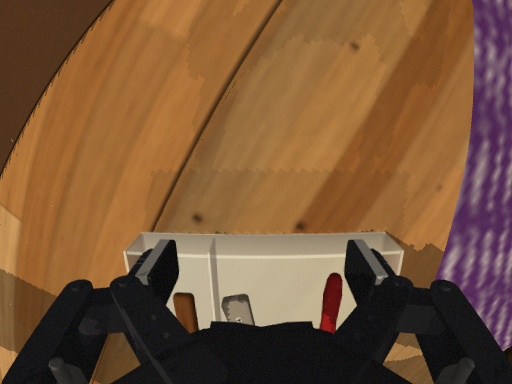

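The wrist picture shows the fingertips (y≈245) at and over the near rim (y≈233), so open tips stand 13 mm above the TCP. I back off, lower and push lower down.

```bash
python3 -m creep '[[1,-6,10.2,0,0,0,0],[1,-8,13.6,0,0,0,0],[1,0,0,-7,0,0,0],[1,0,0,-11,0,0,0],[1,0,0,0,0,0,0]]';python3 -m creep '[[1,3.5,-6,0,0,0,0],[1,3.5,-6,0,0,0,0],[1,2.5,-4.3,0,0,0,0],[1,2.5,-4.3,0,0,0,0]]'; python3 -m creep '[[1,2.5,-4.3,0,0,0,0],[1,2.5,-4.3,0,0,0,0],[1,2.5,-4.3,0,0,0,0]]'
```

```text
t: 5.08
eef_pos: [0.4079, 0.2586, 0.0012]
tool_rot: [-0.0, 0.497, 0.868, -0.001]
contact_force: [-0.4, 0.7, -0.1]
gripper_width: 1.001
grasp_force: 0.0
t: 5.58
eef_pos: [0.4205, 0.2392, 0.0025]
tool_rot: [-0.0, 0.496, 0.868, 0.0]
contact_force: [-1.9, 3.4, 0.8]
gripper_width: 0.998
grasp_force: 1.7
t: 5.95
eef_pos: [0.4281, 0.2261, 0.0024]
tool_rot: [-0.0, 0.496, 0.868, 0.0]
contact_force: [-1.5, 3.2, 2.6]
gripper_width: 0.997
grasp_force: 2.0
```

```bash
python3 -m creep '[[1,3.6,-6,0,0,0,0],[1,3.6,-6,0,0,0,0],[1,3.6,-6,0,0,0,0],[1,3.6,-6,0,0,0,0],[1,3.6,-6,0,0,0,0]]'; python3 -m creep '[[1,3.6,-6,0,0,0,0],[1,3.6,-6,0,0,0,0],[1,3.6,-6,0,0,0,0]]'
python3 - <<'E'
from h import *
print(dock(get_obs()["eef_pos"]))
im,_=read_camera("scene");cv2.imwrite("pics/s2.png",cv2.resize(im[100:334,130:442],None,fx=2.5,fy=2.5,interpolation=cv2.INTER_CUBIC)[:,:,::-1])
E
```

```text
t: 6.58
eef_pos: [0.4462, 0.1957, 0.0024]
tool_rot: [-0.0, 0.496, 0.868, 0.0]
contact_force: [-2.8, 4.1, 3.7]
gripper_width: 1.0
grasp_force: 2.6
t: 6.95
eef_pos: [0.4568, 0.1777, 0.0023]
tool_rot: [-0.0, 0.496, 0.868, -0.0]
contact_force: [-3.3, 4.8, 3.6]
gripper_width: 1.0
grasp_force: 2.7
[-157.57350007   -0.76978276]
```

View pics/s2.png

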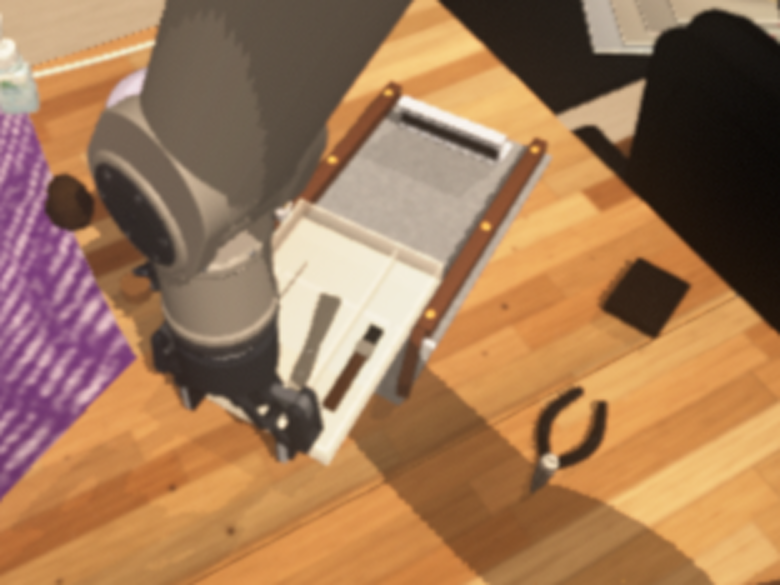

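```bash
python3 -m creep '[[1,3,-5.2,0.5,0,0,0],[1,3,-5.2,0.5,0,0,0],[1,3,-5.2,0.5,0,0,0],[1,3,-5.2,0.5,0,0,0],[1,3,-5.2,1,0,0,0]]'; python3 -m creep '[[1,2,-3.4,1,0,0,0],[1,2,-3.4,1,0,0,0],[1,2,-3.4,1,0,0,0]]'; python3 -m creep '[[1,2,-3.4,1.5,0,0,0],[1,2,-3.4,1.5,0,0,0]]'
```

```text
t: 7.62
eef_pos: [0.4719, 0.1516, 0.0053]
tool_rot: [-0.0, 0.496, 0.868, -0.0]
contact_force: [-1.5, 2.6, 0.1]
gripper_width: 1.001
grasp_force: 1.4
t: 8.0
eef_pos: [0.4779, 0.1417, 0.0084]
tool_rot: [-0.0, 0.496, 0.868, 0.0]
contact_force: [-1.9, 2.4, 0.1]
gripper_width: 0.998
grasp_force: 1.5
t: 8.25
eef_pos: [0.4819, 0.1349, 0.0115]
tool_rot: [-0.0, 0.496, 0.868, 0.0]
contact_force: [-1.0, 2.7, 1.9]
gripper_width: 0.999
grasp_force: 1.6
```

```bash
python3 -m creep '[[1,2,-3.4,1,0,0,0],[1,2,-3.4,1,0,0,0]]'
python3 - <<'E'
from h import *
print(dock(get_obs()["eef_pos"]))
im,_=read_camera("wrist");cv2.imwrite("pics/w2.png",im[:,:,::-1])
E
```

```text
t: 8.5
eef_pos: [0.486, 0.1281, 0.0134]
tool_rot: [0.0, 0.496, 0.868, 0.0]
contact_force: [-2.1, 3.2, 1.8]
gripper_width: 0.998
grasp_force: 1.6
[-100.02022899   -0.92064796]
```

View pics/w2.png

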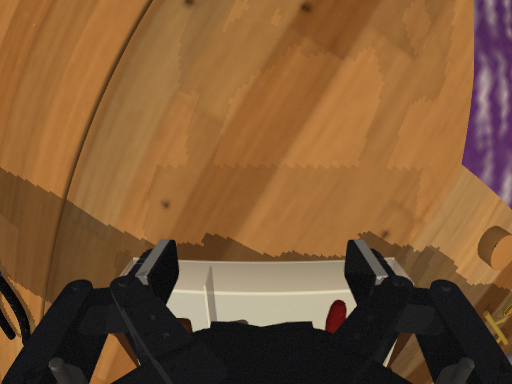

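The wrist picture shows the near wall's outer face: bottom at y≈261 and rim at y≈293. Cast at the contact plane these lie at z≈11 and 42 mm, so the tray has tipped over the sill and the fingers still push it.

```bash
python3 -m creep '[[1,3,-5.1,0,0,0,0],[1,3,-5.1,0,0,0,0],[1,3,-5.1,-0.5,0,0,0],[1,3,-5.1,-0.5,0,0,0],[1,3,-5.1,-0.5,0,0,0]]'; python3 -m creep '[[1,3,-5.1,-0.5,0,0,0],[1,3,-5.1,-0.5,0,0,0],[1,3,-5.1,-0.5,0,0,0],[1,3,-5.1,-0.5,0,0,0],[1,3,-5.1,-0.5,0,0,0]]'; python3 -c "
from h import *;print(dock(get_obs()['eef_pos']))"
```

```text
t: 9.18
eef_pos: [0.501, 0.1025, 0.0118]
tool_rot: [-0.0, 0.496, 0.868, 0.0]
contact_force: [-1.7, 3.6, -0.4]
gripper_width: 1.0
grasp_force: 1.2
t: 9.8
eef_pos: [0.516, 0.0769, 0.0093]
tool_rot: [-0.0, 0.496, 0.868, 0.0]
contact_force: [-2.3, 4.2, 3.9]
gripper_width: 1.001
grasp_force: 2.5
[-40.69966629  -1.10907919]
```

```bash
python3 -m creep '[[1,3,-5.1,-0.5,0,0,0],[1,3,-5.1,-0.5,0,0,0],[1,2.5,-4.3,-0.5,0,0,0],[1,2.5,-4.3,-0.5,0,0,0]]'; python3 -m creep '[[1,2,-3.4,-0.5,0,0,0],[1,2,-3.4,-0.5,0,0,0],[1,1.5,-2.6,0,0,0,0]]'; python3 -m creep '[[1,1.5,-2.6,0,0,0,0],[1,1,-1.7,0,0,0,0]]'; python3 -c "
from h import *;print(dock(get_obs()['eef_pos']))"
```

```text
t: 10.3
eef_pos: [0.5268, 0.0581, 0.0072]
tool_rot: [-0.0, 0.496, 0.868, -0.0]
contact_force: [-1.7, 3.9, 4.3]
gripper_width: 0.998
grasp_force: 2.5
t: 10.68
eef_pos: [0.5324, 0.0485, 0.0062]
tool_rot: [0.0, 0.496, 0.868, -0.0]
contact_force: [-0.2, 3.5, 2.0]
gripper_width: 0.999
grasp_force: 1.6
t: 10.92
eef_pos: [0.5348, 0.044, 0.0061]
tool_rot: [0.0, 0.497, 0.868, -0.0]
contact_force: [-0.7, 2.0, -0.4]
gripper_width: 0.998
grasp_force: 1.1
[-2.80078592 -1.63183086]
```

```bash
for i in 1; do :; done; python3 -m creep '[[1,0.8,-1.3,0,0,0,0],[1,0.8,-1.3,0,0,0,0]]'; python3 -m creep '[[1,0.8,-1.3,0,0,0,0],[1,0.8,-1.3,0,0,0,0]]'; python3 -m creep '[[1,0.6,-1,0,0,0,0],[1,0.6,-1,0,0,0,0]]'
```

```text
t: 11.18
eef_pos: [0.5363, 0.0417, 0.0062]
tool_rot: [-0.0, 0.496, 0.868, -0.0]
contact_force: [-0.9, 1.2, -0.3]
gripper_width: 1.002
grasp_force: 0.8
t: 11.42
eef_pos: [0.538, 0.0393, 0.0063]
tool_rot: [0.0, 0.496, 0.868, -0.0]
contact_force: [-0.7, 2.3, -0.7]
gripper_width: 1.002
grasp_force: 0.8
t: 11.68
eef_pos: [0.5393, 0.0375, 0.0063]
tool_rot: [0.0, 0.496, 0.868, 0.0]
contact_force: [-1.4, 2.1, -0.9]
gripper_width: 1.0
grasp_force: 0.8
```

Run:
```python
from h import *
print(dock(get_obs()["eef_pos"]))
im,_=read_camera("scene");cv2.imwrite("pics/s3.png",cv2.resize(im[90:290,180:392],None,fx=3,fy=3,interpolation=cv2.INTER_CUBIC)[:,:,::-1])
```

```text
[ 5.10545298 -1.0842288 ]
```

View pics/s3.png

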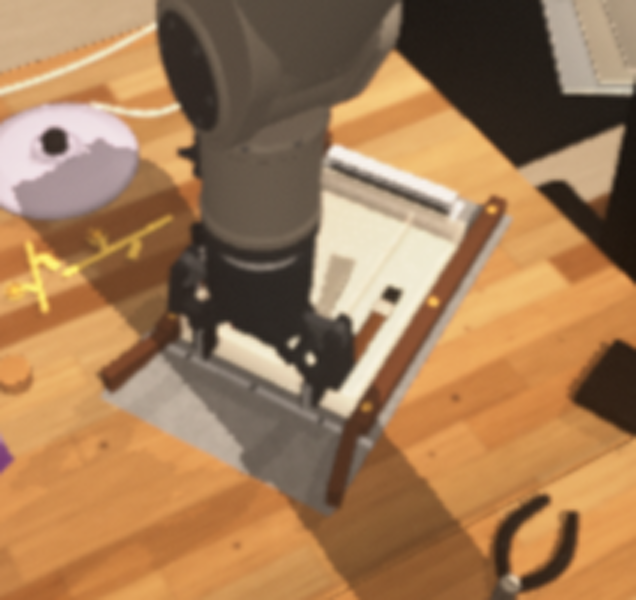

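The tray lies flat behind the sill and its far rim (y≈200) is just short of the stop. I keep feeling for the stop.

```bash
python3 -m creep '[[1,0.6,-1,0,0,0,0],[1,0.6,-1,0,0,0,0]]'|grep -E "pos|contact|grasp"; python3 -m creep '[[1,0.6,-1,0,0,0,0],[1,0.6,-1,0,0,0,0]]'|grep -E "pos|contact|grasp"; python3 -m creep '[[1,0.6,-1,0,0,0,0]]'|grep -E "pos|contact|grasp"
```

```text
eef_pos: [0.5405, 0.0356, 0.0064]
contact_force: [-1.9, 1.7, -1.2]
grasp_force: 1.0
eef_pos: [0.5417, 0.0335, 0.0063]
contact_force: [-0.9, 3.0, -0.1]
grasp_force: 1.1
eef_pos: [0.5422, 0.0325, 0.0063]
contact_force: [-1.7, 3.0, 0.0]
grasp_force: 1.2
```

```bash
python3 -m creep '[[1,0.5,-0.9,0,0,0,0],[1,0.5,-0.9,0,0,0,0]]'|grep -E "pos|contact|grasp"
```

```text
eef_pos: [0.5432, 0.0307, 0.0063]
contact_force: [-1.1, 1.9, -0.7]
grasp_force: 1.2
```

```bash
python3 -m creep '[[1,0.5,-0.9,0,0,0,0],[1,0.5,-0.9,0,0,0,0]]'|grep -E "pos|contact|grasp";python3 -m creep '[[1,0.5,-0.9,0,0,0,0],[1,0.5,-0.9,0,0,0,0]]'|grep -E "pos|contact|grasp"
```

```text
eef_pos: [0.5442, 0.0289, 0.0063]
contact_force: [-0.9, 2.9, 0.5]
grasp_force: 1.3
eef_pos: [0.5446, 0.0284, 0.0063]
contact_force: [-3.7, 7.0, 3.3]
grasp_force: 4.2
```

```bash
python3 -m creep '[[1,0.5,-0.9,0,0,0,0],[1,0.5,-0.9,0,0,0,0]]'|grep -E "pos|contact|grasp"
```

```text
eef_pos: [0.5445, 0.0283, 0.0062]
contact_force: [-7.1, 11.5, 7.1]
grasp_force: 6.8
```

The stop is felt: the TCP has stalled at dock x≈15.6 mm, with 13.5 N pushing. I back off, lift, and measure the keeper and the shelf clearance.

```bash
python3 -m creep '[[1,-2,3.4,0,0,0,0],[1,-5,8.6,0,0,0,0],[1,-8,13.6,0,0,0,0],[1,-2,4,30,0,0,0],[1,0,0,50,0,0,0]]'; python3 -m creep '[[0,-10,20,50,0,0,0],[0,-30,40,10,0,0,0],[0,-40,40,0,0,0,0],[0,-40,40,0,0,0,0],[0,-20,20,0,0,0,0]]'
python3 - <<'E'
from h import *
d=np.load("top0.npz")["d"]
def cloud(d):
    p=camera_params("top");K=p["intrinsics"];T=np.array(p["cam_to_world"])
    v,u=np.mgrid[:384,:512];return np.stack([(u-K[0,2])/K[0,0]*d,-(v-K[1,2])/K[1,1]*d,-d,np.ones_like(d)],-1)@T.T
P=cloud(d);P=P[d>0][:,:3]
for y0 in np.arange(-.2,.3,.05):
  m=(P[:,1]>=y0)&(P[:,1]<y0+.05)&(P[:,2]>.09)&(P[:,0]>.5)
  if m.any(): i=P[m][:,0].argmin();print("shelf",round(y0,2),P[m][i].round(3))
o=get_obs();e=o["eef_pos"];print(e)
im,d=read_camera("top");np.savez("top1.npz",im=im,d=d)
Q=cloud(d);Q=Q[d>0][:,:3]
for z0 in np.arange(.1,.8,.05):
  m=(Q[:,2]>=z0)&(Q[:,2]<z0+.05)&(abs(Q[:,1]-e[1])<.25)&(Q[:,0]<.6)
  if m.any(): print("arm dz",round(z0-e[2],2),"max dx",(Q[m][:,0].max()-e[0]).round(3))
cv2.imwrite("pics/t1.png",cv2.resize(im[100:260,170:400],None,fx=3.4,fy=3.4,interpolation=cv2.INTER_CUBIC)[:,:,::-1])
E
```

```text
t: 13.98
eef_pos: [0.5272, 0.056, 0.0858]
tool_rot: [-0.001, 0.496, 0.869, -0.001]
contact_force: [0.8, -0.7, 0.0]
gripper_width: 1.002
grasp_force: 0.0
t: 14.6
eef_pos: [0.3863, 0.2172, 0.1463]
tool_rot: [-0.0, 0.495, 0.869, 0.0]
contact_force: [0.1, -0.1, 0.1]
gripper_width: 0.499
grasp_force: 0.0
shelf -0.2 [ 0.773 -0.193  0.317]
shelf -0.15 [ 0.774 -0.135  0.321]
shelf -0.1 [ 0.774 -0.075  0.319]
shelf -0.05 [ 0.774 -0.021  0.324]
shelf -0.0 [0.758 0.046 0.315]
shelf 0.05 [0.758 0.054 0.315]
shelf 0.1 [0.774 0.101 0.329]
shelf 0.2 [0.938 0.218 0.122]
shelf 0.25 [0.664 0.282 0.588]
[0.3862829  0.21724909 0.14629103]
arm dz 0.0 max dx 0.051
arm dz 0.05 max dx 0.062
arm dz 0.1 max dx 0.058
arm dz 0.15 max dx 0.04
arm dz 0.2 max dx 0.039
arm dz 0.25 max dx 0.056
arm dz 0.3 max dx 0.062
arm dz 0.35 max dx 0.054
arm dz 0.4 max dx -0.004
```

View pics/t1.png

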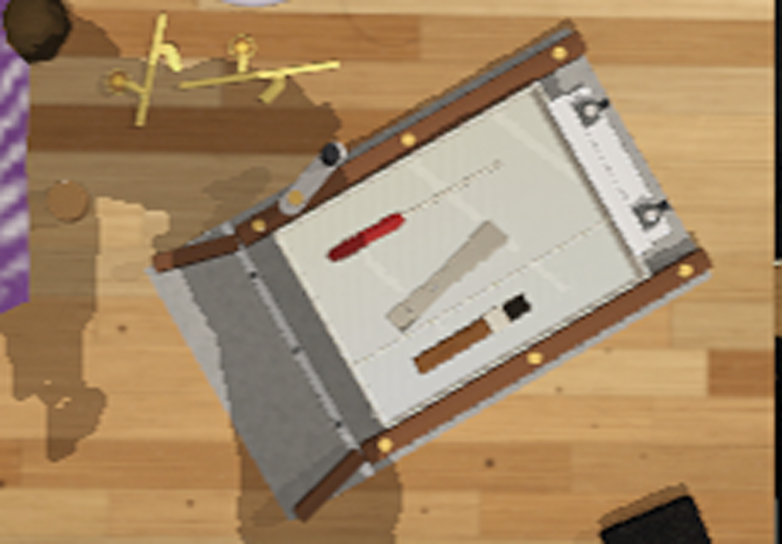

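The tray lies flush in its nest against the stop with its three tools inside. The keeper knob is at crop (331,153) and the pivot at (293,200).

Run:
```python
from h import *
im=np.load("top1.npz")["im"];g=im.max(2)
s=g[138:152,260:275];m=s<75;v,u=np.nonzero(m);c=[u.mean()+260,v.mean()+138];print(m.sum(),c)
k=cast("top",c,.060)[0];pv=world(50,89.5);print("knob",k,dock(k),"pivot",pv,cast("top",[170+293/3.4,100+200/3.4],.04))
r=dock(k)-[50,89.5];a=np.arctan2(r[1],r[0]);print("r",np.hypot(*r),"a",a,"joint",.70-a)
aa=np.linspace(a,-1.57,13);W=np.array([world(50+36*np.cos(t),89.5+36*np.sin(t)) for t in aa]);print(W.round(4).tolist());print((np.diff(W,axis=0)*1000).round(1).tolist())
o=get_obs();print("to go",(W[0]-o["eef_pos"][:2])*1000,o["q"])
```

```text
30 [np.float64(266.6666666666667), np.float64(145.13333333333333)]
knob [0.66736389 0.02230991 0.06      ] [ 83.26056753 101.54086716] pivot [0.6400924  0.04483285] [[0.63837281 0.04522684 0.04      ]]
r 35.37298169635985 a 0.3473393889979502 joint 0.35266061100204976
[[0.6679, 0.0219], [0.6639, 0.0178], [0.6592, 0.0143], [0.6542, 0.0117], [0.6487, 0.0099], [0.643, 0.009], [0.6373, 0.0089], [0.6316, 0.0098], [0.6261, 0.0116], [0.621, 0.0143], [0.6164, 0.0177], [0.6124, 0.0218], [0.6091, 0.0265]]
[[-4.0, -4.1], [-4.6, -3.4], [-5.1, -2.7], [-5.5, -1.8], [-5.7, -0.9], [-5.7, -0.0], [-5.7, 0.9], [-5.5, 1.8], [-5.1, 2.6], [-4.6, 3.4], [-4.0, 4.1], [-3.3, 4.7]]
to go [ 283.40534458 -197.30946641] [-0.78753529  0.21028939  0.14644848  2.18087744 -0.04743939  0.75386665
 -0.07085219]
```

```bash
python3 -m creep '[[0,30,-21,0,0,0,0],[0,45,-31,0,0,0,0],[0,45,-31,0,0,0,0],[0,45,-31,0,0,0,0],[0,45,-31,0,0,0,0]]' 20; python3 -m creep '[[0,40,-28,0,0,0,0],[0,25,-18,0,0,0,0],[0,8,-6,0,0,0,0],[0,0,0,0,0,0,0]]'
python3 - <<'E'
from h import *
o=get_obs();e=o["eef_pos"];print((np.array([.6676,.0221])-e[:2])*1000,e[2])
E
```

```text
t: 15.28
eef_pos: [0.6002, 0.0693, 0.1462]
tool_rot: [-0.0, 0.496, 0.868, 0.0]
contact_force: [0.3, 1.0, -0.4]
gripper_width: 0.5
grasp_force: 0.0
t: 15.78
eef_pos: [0.6716, 0.0183, 0.1459]
tool_rot: [-0.0, 0.496, 0.868, -0.0]
contact_force: [0.4, 1.1, -0.4]
gripper_width: 0.496
grasp_force: 0.0
[-4.02315093  3.80701447] 0.14586592454328995
```

```bash
python3 -m creep '[[0,-4,3.8,-30,0,0,0],[0,0,0,-40,0,0,0],[0,0,0,-20,0,0,0],[0,0,0,-11,0,0,0],[0,0,0,0,0,0,0]]'; python3 -m creep '[[-0.4,0,0,0,0,0,0],[-0.8,0,0,0,0,0,0],[-0.8,0,0,0,0,0,0],[-0.8,0,0,0,0,0,0]]'
```

```text
t: 16.4
eef_pos: [0.6681, 0.022, 0.0453]
tool_rot: [-0.0, 0.496, 0.868, -0.0]
contact_force: [-0.3, -0.6, 0.5]
gripper_width: 0.501
grasp_force: 0.0
t: 16.9
eef_pos: [0.6691, 0.0216, 0.0465]
tool_rot: [0.001, 0.496, 0.868, 0.001]
contact_force: [-1.1, -0.2, 5.5]
gripper_width: 0.148
grasp_force: 20.8
```

The knob is gripped (opening ≈13 mm). I raise slightly and follow the arc.

```bash
python3 -m creep '[[-0.8,-4,-4.1,2,0,0,0],[-0.8,-4.6,-3.4,0,0,0,0],[-0.8,-5.1,-2.7,0,0,0,0],[-0.8,-5.5,-1.8,0,0,0,0]]'; python3 -m creep '[[-0.8,-5.7,-0.9,0,0,0,0],[-0.8,-5.7,0,0,0,0,0],[-0.8,-5.7,0.9,0,0,0,0],[-0.8,-5.5,1.8,0,0,0,0]]'
```

```text
t: 17.4
eef_pos: [0.6514, 0.0091, 0.0475]
tool_rot: [0.003, 0.497, 0.868, 0.001]
contact_force: [8.5, -2.3, -6.3]
gripper_width: 0.15
grasp_force: 20.8
t: 17.9
eef_pos: [0.6288, 0.011, 0.0479]
tool_rot: [0.002, 0.497, 0.868, 0.001]
contact_force: [7.0, 1.0, -3.4]
gripper_width: 0.149
grasp_force: 19.8
```

```bash
python3 -m creep '[[-0.8,-5.1,2.6,0,0,0,0],[-0.8,-4.6,3.4,0,0,0,0],[-0.8,-4,4.1,0,0,0,0],[-0.8,-3.3,4.7,0,0,0,0],[-0.8,0,0,0,0,0,0]]'
python3 - <<'E'
from h import *
e=get_obs()["eef_pos"];print(dock(e)-[50,89.5])
im,_=read_camera("scene");cv2.imwrite("pics/s4.png",cv2.resize(im[90:290,180:392],None,fx=3,fy=3)[:,:,::-1])
E
```

```text
t: 18.52
eef_pos: [0.6108, 0.0254, 0.0479]
tool_rot: [0.002, 0.497, 0.868, 0.0]
contact_force: [4.6, -1.6, -0.1]
gripper_width: 0.146
grasp_force: 21.7
[  1.85117465 -35.0928633 ]
```

```bash
python3 -m creep '[[-0.8,-0.6,1,0,0,0,0],[-0.8,-0.6,1,0,0,0,0],[-0.8,0,0,0,0,0,0]]'
python3 - <<'E'
from h import *
e=get_obs()["eef_pos"];print(dock(e)-[50,89.5])
E
```

```text
t: 18.95
eef_pos: [0.6098, 0.0268, 0.0478]
tool_rot: [0.002, 0.497, 0.868, 0.0]
contact_force: [4.7, -3.6, -0.8]
gripper_width: 0.148
grasp_force: 21.5
[  0.08362336 -35.2690465 ]
```

```bash
python3 -m creep '[[-0.4,0,0,0,0,0,0],[0,0,0,0,0,0,0],[0,0,0,0,0,0,0],[0,0,0,30,0,0,0],[0,0,0,50,0,0,0]]'; python3 -m creep '[[0,-30,40,40,0,0,0],[0,-40,45,10,0,0,0],[0,-50,45,0,0,0,0],[0,-50,45,0,0,0,0],[0,-30,25,0,0,0,0]]'
python3 - <<'E'
from h import *
im,d=read_camera("top")
cv2.imwrite("pics/t2.png",cv2.resize(im[100:260,170:400],None,fx=3.4,fy=3.4,interpolation=cv2.INTER_CUBIC)[:,:,::-1])
E
```

```text
t: 19.58
eef_pos: [0.6064, 0.0285, 0.1264]
tool_rot: [-0.002, 0.496, 0.868, -0.001]
contact_force: [0.3, 0.2, 0.2]
gripper_width: 0.496
grasp_force: 0.0
t: 20.2
eef_pos: [0.4132, 0.223, 0.1764]
tool_rot: [-0.0, 0.495, 0.869, 0.0]
contact_force: [1.0, 0.0, -0.1]
gripper_width: 0.503
grasp_force: 0.0
```

View pics/t2.png

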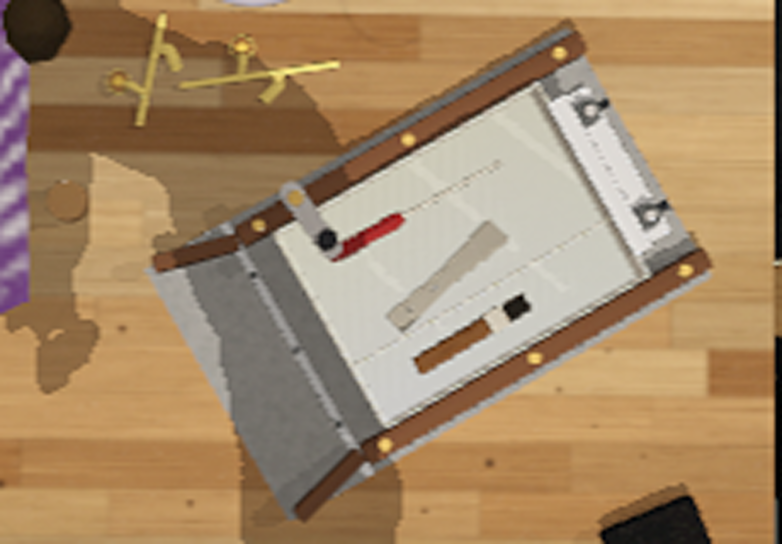

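The keeper now lies across the rim, with the pivot at (295,198) and the knob at (327,239). The tray, tools and keys are undisturbed. Next I measure the keeper angle numerically.

Run:
```python
from h import *
im,_=read_camera("top")
g=im.max(2).astype(int);s=g[160:180,255:280];v,u=np.nonzero(s<75);c=[u.mean()+255,v.mean()+160]
k=cast("top",c,.060)[0];r=dock(k)-[50,89.5];print(len(u),c,dock(k),np.hypot(*r),"joint",.7-np.arctan2(r[1],r[0]))
# arm plate: light grey between
sub=im[150:180,248:275].astype(int);m=(sub.max(2)-sub.min(2)<25)&(sub.max(2)>110)&(sub.max(2)<205)
v,u=np.nonzero(m);P=dock(cast("top",np.c_[u+248,v+150],.041));P=P[(abs(P[:,0]-50)<15)&(P[:,1]>60)&(P[:,1]<98)]
w=np.linalg.svd(P-P.mean(0))[2][0];print(len(P),P.mean(0),w)
im0=np.load("top1.npz")["im"]
print("changed px outside keeper:",)
```

```text
27 [np.float64(264.9259259259259), np.float64(169.7037037037037)] [51.9311574  55.24507154] 34.30932078661919 joint 2.2144798937242127
104 [50.86093091 76.16182389] [ 0.15896428 -0.98728434]
changed px outside keeper:
```

Estimates give about 2.2, slightly short of square. I re-grip the knob and calibrate against the keeper's stop at 2.32.

```bash
python3 -m creep '[[0,40,-40,0,0,0,0],[0,45,-45,0,0,0,0],[0,45,-45,0,0,0,0],[0,40,-40,0,0,0,0],[0,24,-24,0,0,0,0]]'; python3 -m creep '[[0,3,-3,-20,0,0,0],[0,0,0,0,0,0,0]]'
```

```text
t: 20.92
eef_pos: [0.6102, 0.0243, 0.1763]
tool_rot: [0.001, 0.498, 0.867, -0.001]
contact_force: [0.5, 1.0, -0.2]
gripper_width: 0.498
grasp_force: 0.0
t: 21.18
eef_pos: [0.6095, 0.0254, 0.154]
tool_rot: [-0.002, 0.497, 0.868, -0.001]
contact_force: [0.4, -0.4, 0.0]
gripper_width: 0.5
grasp_force: 0.0
```

```bash
python3 -m creep '[[0,0,0,-45,0,0,0],[0,0,0,-40,0,0,0],[0,0,0,-20,0,0,0],[0,0,0,0,0,0,0]]'; python3 -m creep '[[-0.4,0,0,0,0,0,0],[-0.8,0,0,0,0,0,0],[-0.8,0,0,0,0,0,0],[-0.8,0,0,0,0,0,0]]';  python3 -m creep '[[-0.8,-0.5,0.9,0,0,0,0],[-0.8,-0.5,0.9,0,0,0,0]]'; python3 -m creep '[[-0.8,-0.5,0.9,0,0,0,0],[-0.8,0,0,0,0,0,0]]'
```

```text
t: 21.68
eef_pos: [0.6102, 0.0263, 0.0505]
tool_rot: [-0.001, 0.496, 0.868, -0.001]
contact_force: [-0.8, -0.4, 0.2]
gripper_width: 0.494
grasp_force: 0.0
t: 22.18
eef_pos: [0.611, 0.0248, 0.0529]
tool_rot: [-0.0, 0.497, 0.868, -0.0]
contact_force: [-3.7, -2.3, 6.0]
gripper_width: 0.142
grasp_force: 19.6
t: 22.42
eef_pos: [0.6107, 0.0253, 0.0529]
tool_rot: [0.001, 0.497, 0.868, -0.0]
contact_force: [-1.6, -4.9, 6.9]
gripper_width: 0.14
grasp_force: 19.6
t: 22.68
eef_pos: [0.6103, 0.0258, 0.0529]
tool_rot: [0.001, 0.497, 0.868, -0.0]
contact_force: [-2.9, -5.3, 5.6]
gripper_width: 0.14
grasp_force: 19.6
```

```bash
python3 -m creep '[[-0.8,-0.5,0.9,0,0,0,0],[-0.8,-0.5,0.9,0,0,0,0]]'|grep -E "pos|cont"; python3 -m creep '[[-0.8,-0.5,0.9,0,0,0,0],[-0.8,0,0,0,0,0,0]]'|grep -E "pos|cont"; python3 -m creep '[[-0.8,-0.5,0.9,0,0,0,0],[-0.8,0,0,0,0,0,0]]'|grep -E "pos|cont"
```

```text
eef_pos: [0.6097, 0.0268, 0.0529]
contact_force: [-2.7, -5.3, 4.7]
eef_pos: [0.6089, 0.028, 0.0529]
contact_force: [-3.0, -5.1, 5.4]
eef_pos: [0.6085, 0.0288, 0.0529]
contact_force: [-3.3, -6.2, 6.5]
```

```bash
python3 -m creep '[[-0.8,-0.5,0.9,0,0,0,0],[-0.8,0,0,0,0,0,0]]'|grep -E "pos|cont"; python3 -m creep '[[-0.8,-0.5,0.9,0,0,0,0],[-0.8,0,0,0,0,0,0]]'|grep -E "pos|cont"
```

```text
eef_pos: [0.608, 0.0298, 0.0529]
contact_force: [-2.2, -6.3, 6.1]
eef_pos: [0.6077, 0.0303, 0.0529]
contact_force: [-1.9, -6.9, 4.8]
```

```bash
python3 -m creep '[[-0.8,-0.5,0.9,0,0,0,0],[-0.8,0,0,0,0,0,0]]'|grep -E "pos|cont"
```

```text
eef_pos: [0.6077, 0.0303, 0.053]
contact_force: [-0.4, -8.0, 4.0]
```

```bash
python3 -m creep '[[-0.8,1,-1.8,0,0,0,0],[-0.8,0.5,-0.9,0,0,0,0],[-0.8,0,0,0,0,0,0]]'|grep -E "pos|cont"
```

```text
eef_pos: [0.6078, 0.0301, 0.0528]
contact_force: [-4.0, -4.1, 7.9]
```

```bash
python3 -m creep '[[-0.8,0.5,-0.9,0,0,0,0],[-0.8,0.5,-0.9,0,0,0,0],[-0.8,0,0,0,0,0,0]]'|grep -E "pos|cont"
```

```text
eef_pos: [0.6082, 0.0292, 0.0528]
contact_force: [-6.1, -2.0, 9.8]
```

```bash
python3 -m creep '[[-0.8,-1.7,-1,2,0,0,0],[-0.8,0,0,0,0,0,0]]'|grep -E "pos|cont"; python3 -m creep '[[-0.6,0,0,0,0,0,0],[-0.4,0,0,0,0,0,0],[0,0,0,0,0,0,0],[0,0,0,0,0,0,0],[0,0,0,30,0,0,0]]'|grep -E "pos|cont";python3 -m creep '[[0,0,0,50,0,0,0],[0,-40,45,30,0,0,0],[0,-50,50,0,0,0,0],[0,-50,45,0,0,0,0],[0,-50,45,0,0,0,0]]'|grep -E "pos|cont"
python3 - <<'E'
from h import *
im,_=read_camera("top")
g=im.max(2).astype(int);s=g[160:180,255:280];v,u=np.nonzero(s<75);c=[u.mean()+255,v.mean()+160]
k=cast("top",c,.060)[0];r=dock(k)-[50,89.5];print(len(u),c,dock(k),np.hypot(*r),"joint",.7-np.arctan2(r[1],r[0]))
sub=im[150:180,248:275].astype(int);m=(sub.max(2)-sub.min(2)<25)&(sub.max(2)>110)&(sub.max(2)<205)
v,u=np.nonzero(m);P=dock(cast("top",np.c_[u+248,v+150],.041));P=P[(abs(P[:,0]-50)<15)&(P[:,1]>60)&(P[:,1]<98)]
w=np.linalg.svd(P-P.mean(0))[2][0];print(len(P),P.mean(0),w)
cv2.imwrite("pics/t3.png",cv2.resize(im[100:260,170:400],None,fx=3.4,fy=3.4,interpolation=cv2.INTER_CUBIC)[:,:,::-1])
E
```

```text
eef_pos: [0.608, 0.0295, 0.0534]
contact_force: [4.3, -0.5, -7.7]
eef_pos: [0.6053, 0.029, 0.0818]
contact_force: [-0.0, 0.1, 1.1]
eef_pos: [0.4314, 0.1999, 0.1616]
contact_force: [0.4, 0.5, 0.6]
27 [np.float64(263.48148148148147), np.float64(170.51851851851853)] [48.1746981  55.27465409] 34.27398473460578 joint 2.3240777249108993
107 [50.01968155 75.21184564] [ 0.01657063 -0.9998627 ]
```

View pics/t3.png

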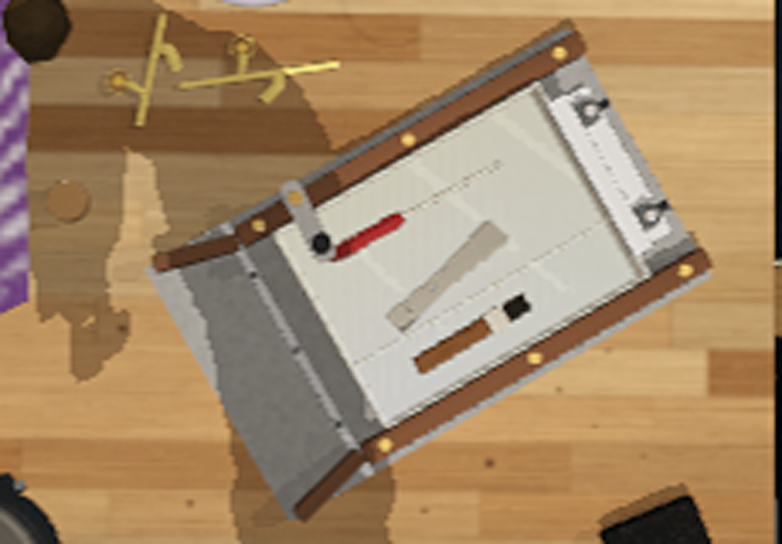

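The keeper plate lies square across the rim: its axis is within 0.02 rad of dock -y, with the knob at (321,243). The tray is home, the tools are in it, and the keys and cork have not moved.

```bash
python3 -c "
from station import *
print(hand_in())"
```

```text
the job is handed in; nothing more can be done
None
```

The tray is home against the end stop (final push about 13.5 N) with its three tools still in it, the keeper is square across its rim to within about 0.05 rad by camera, the keys and cork roll look unmoved, and I handed the job in at about 26 s.

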